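# Unstack the pantry things and set each on its place

## Robot

A 7-joint arm with a two-finger parallel gripper is mounted at the origin on the work surface. World frame = base frame: x ahead of the robot, y to its left, z up, the work surface at z = 0. Lengths are in m, angles in rad, forces in N, time in s.
With the tool pointing down it reaches from about 0.35 to 0.9 m from the base axis. Payload 8.1 kg.
Tool frame: the origin (TCP) lies midway between the tips of the shut fingers; the grasp point (between the pads) lies arm.grasp_offset behind it (arm.grasp_offset is the distance from the TCP to the grasp point, in m); z points along the fingers, y is the line along which they close (so a half turn about z gives the same grasp; the last joint's range is limited). The gripper opens to 92 mm and grips with 3 to 60 N. Pads are 19 mm wide; open, the fingers measure 130 mm over their backs; the gripper's body (75 mm by 190 mm) begins 47 mm behind the grasp point.
Start: joints at [-1.33, 0.434, 0.025, 1.573, -0.012, 1.134, -0.075], TCP at [0.211, 0.588, 0.227] pointing down, gripper open.
Joint ranges: [-2.62, 2.62], [-0.44, 2.09], [-1.27, 1.32], [0.08, 2.57], [-1.32, 4.46], [0.12, 2], [-2.74, 2.74]. Speed limits (rad/s): [2.22, 2.22, 3.01, 3.01, 3.14, 3.14, 3.14].

## Interface

Orientations are given as a rotation vector (axis times angle).
In Python, from cell import observe, imaging, arm gives the robot as it stands.
- The arm moves only by the tool apply_moves, never from a script. Its argument "commands" is a list of rows, each a list of 5 numbers: the opening in per cent of the stroke, from 0 (shut) to 100 (fully open), then the shift along the world's x, y, z in units of 0.06 m (1.0 is 0.06 m), then the turn about the world's z in units of 0.5 rad (1.0 is 0.5 rad). A call has 1 to 12 rows; each row shifts and turns the commanded pose from where the row before left it; what a row does not reach is not made up. A row lasts 1/8 s, in which the tool goes at most 62.5 mm and 10.7 degrees, less where a joint would pass 70% of its speed; a pose out of reach is approached as far as the arm can. A call with a number of a shift or a turn outside -1 to 1 is refused whole. A call with a gripper value outside its range is refused whole. The fingers move at their own pace and stop on an object; "newtons" is the grip in N (left out, the last holds). Time passes only in rows, so rows that do not move let the fingers close. It gives the time, the measured TCP pose, the force, the opening and the grip force at its end, in the units of the state.
- observe(): the state, without advancing time (a new reading comes with each control period).
- imaging.get_image(name): name is "side" or "top" or "wrist"; returns (picture, depth): 400x640x3 uint8, red, green, blue; 400x640 float32, m along the optical axis (not along the pixel's ray), 0 where there is no reading.
- imaging.camera_params(name): a dict with "camera_matrix" (3x3 intrinsics, pixels), "origin" and "rotation" of the camera in the world; the wrist camera has in their place "tool_from_camera" (4x4, takes a point from camera to tool coordinates, whose origin is the TCP and whose axes are the flange's). Camera axes: x right, y up, looking along -z (the intrinsics and any distortion apply to the point x, -y, -z); pixel columns grow to the right and rows downward; lengths in m; the calibration is good to about 2 mm. A picture is of the moment at which its call begins: read the wrist's pose just before it. camera_params takes no time and is no camera call.
- arm.sign_off(): hands the job in; it is judged then, once.
The state is a dict: "clock": time; "joints": joint angles; "dq": joint speeds; "joint_efforts": joint torques, N m; "position": TCP position; "ee_rot": TCP orientation; "force": force on the tool from outside, world axes, zero at the start; "ft_torque": the same for the moment, N m; "width": opening from 0.0 (shut) to 1.0 (fully open); "gripper_force": force on a finger pad.
Only numpy, scipy, OpenCV 4.12 (cv2) and the standard library are available. Lean on these libraries where they do the work, as an engineer would, in place of code of your own. Each camera call takes 0.05 s, during which the arm holds its last target. There are 200 camera calls.

## Task

Take the two little stacks on the oak board apart and set each thing upright as it stood, in the middle of its own place: the glass jar on the round cork mat, the upturned measuring cup (still upside down) on the square cork mat, the square tin in the pulled-out tray of the grey tin, and the egg cup on the plates. Set everything down gently, without dropping or tipping it, and leave the pepper mill and the spice bottle where they stand.

Things in the scene. Friction and masses are not known exactly. Their poses are not given: they have to be found in the camera images.
- jar_mid (a point): small clear glass jar with a clip-on glass lid, round, 44 mm across, 60 mm high; the point is its centre, 30 mm above its foot; z points up as it stands. A steel clip stands 4 mm proud of the side at +x (14 mm wide, 31 to 57 mm above the foot); grip it along its y axis. It starts on top of one of the two stacks. 0.12 kg.
- eggcup_mid (a point): white ceramic egg cup, round, 62 mm high: foot 42 mm across, thin stem, cup 48 mm across from 36 mm above the foot up to the rim; the point is on its axis, 31 mm above the foot; z points up as it stands. Grip the cup part, about 15 to 20 mm above the point, at any yaw. It starts on top of the other stack. 0.09 kg.
- tin_mid (a point): plain aluminium square tin with flat lid, 64 x 64 mm, 50 mm high; the point is its centre, 25 mm above its underside; z points up as it stands, x and y are square to its sides. It starts at the bottom of a stack, on a 12 mm oak board; the thing on it stands on its lid. 0.15 kg.
- cup_mid (a point): red plastic measuring cup standing upside down, 60 to 62 mm across, 50 mm high, 66 mm lip on its lowest 5 mm; the point is on its axis, 25 mm above the lip's edge; z up means upside down. Flat handle (18 mm wide, 5 mm thick) sticks out to -x up to 78 mm from the axis, 3 to 8 mm above the lip's edge; grip along y. Starts at the bottom of a stack on the 12 mm oak board. 0.09 kg.
- roundmat_top (a point): round cork mat, 100 mm across, 6 mm thick, fixed; the point is the centre of its upper face.
- squaremat_top (a point): square cork mat, 100 x 100 mm, 6 mm thick, fixed; the point is the centre of its upper face; x and y are square to its sides.
- caddy_tray (a point): pull-out tray of the flat grey aluminium tin, fixed, pulled out: inside 112 mm (x) by 102 mm (y), walls 4 mm thick that rise 10 mm above its floor; the point is the centre of its floor. x points from the tray to the tin's case, which begins 65 mm from the point and is 130 mm long, 122 mm wide, 62 mm high; fingers closing along the tray's y stay clear of it.
- plates_top (a point): two stacked white ceramic plates, fixed, 140 mm across; the point is the centre of the upper plate's flat floor, 11 mm above the table; the rim rises 11 mm above the floor.
- mill_mid (a point): bystander: dark wooden pepper mill, loose, 40 mm across, 112 mm high; the point is on its axis, 56 mm above its foot.
- bottle_mid (a point): bystander: small amber glass spice bottle, loose, 34 mm across, 85 mm high; the point is on its axis half-way up.
Not all that is in view belongs to the job. What is shaped like the part that bears eggcup_mid but green or yellow is not meant. What is shaped like the part that bears jar_mid but purple is not meant.

How it is judged:
By the outcome, as a careful person would: the job done as asked, in the order asked, and still so for the second after the job is handed in, with the robot touching nothing.
It also fails if it takes over 128 s, if anything falls off the work surface, if the arm or the gripper's body presses on something with over 40 N, if the wrist force passes 120 N, or if a joint passes its speed limit or range.

## Working session

There is one attempt and no reset: what is moved stays moved. The work goes in short steps, Python scripts to look and compute and a tool call to move; the robot and the scene stay as the last step left them, time stands still between calls to the robot, and variables do not carry over. Pictures are saved under pics/ and viewed, at most 14 in all, crops included, and the job is handed in when it is done.

Besides the shell and the picture viewer there is one more tool, called after "Request:" as name(argument=value, ...) on one line, values as JSON. apply_moves: Moves the arm, as the interface text tells. Its arguments: {"type":"object","properties":{"commands":{"type":"array"},"newtons":{"type":"number"}},"required":["commands"]}

```bash
mkdir -p pics
cat > h.py <<'E'
import numpy as np, cv2
from scipy.spatial.transform import Rotation as R
from cell import observe, imaging, arm
def grab(n):
    s=observe(); im,d=imaging.get_image(n); p=imaging.camera_params(n)
    if n=='wrist':
        T=np.eye(4);T[:3,:3]=R.from_rotvec(s['ee_rot']).as_matrix();T[:3,3]=s['position'];T=T@np.array(p['tool_from_camera'])
    else:
        T=np.eye(4);T[:3,:3]=p['rotation'];T[:3,3]=p['origin']
    return im,d,np.array(p['camera_matrix']),T,p
def cloud(d,K,T):
    v,u=np.mgrid[:d.shape[0],:d.shape[1]]
    c=np.stack([(u-K[0,2])/K[0,0]*d,-(v-K[1,2])/K[1,1]*d,-d],-1)
    return c@T[:3,:3].T+T[:3,3]
def save(n,im): cv2.imwrite('pics/'+n,im[...,::-1])
E
python3 - <<'E'
from h import *
for n in('top','side'):
    im,d,K,T,p=grab(n);save(n+'0.png',im);np.savez(n+'0.npz',im=im,d=d,K=K,T=T)
    print(n,K.tolist(),T.round(3).tolist(),[k for k in p])
print(arm.grasp_offset,observe())
E
```

```text
top [[468.2827937865728, 0.0, 319.4513118226811], [0.0, 468.2827937865728, 198.85910541052766], [0.0, 0.0, 1.0]] [[0.182, -0.189, -1.628, 0.3], [0.182, -0.189, -1.628, 0.024], [0.182, -0.189, -1.628, 1.225], [0.0, 0.0, 0.0, 1.0]] ['camera_matrix', 'origin', 'rotation']
side [[368.80791841802574, 0.0, 318.10458460869575], [0.0, 368.80791841802574, 199.54010942647662], [0.0, 0.0, 1.0]] [[0.107, -1.312, -2.706, 0.456], [0.107, -1.312, -2.706, 0.791], [0.107, -1.312, -2.706, 0.695], [0.0, 0.0, 0.0, 1.0]] ['camera_matrix', 'origin', 'rotation']
0.0188 {'clock': 0.1, 'joints': array([-1.32958088,  0.43510274,  0.02499224,  1.57399351, -0.0115935 ,
        1.13401984, -0.07511193]), 'dq': array([-0.00031687, -0.00228571,  0.00087392, -0.0015771 , -0.00087683,
        0.00078286,  0.00099797]), 'joint_efforts': array([ 3.09633178e-03, -6.69118023e+01,  9.88542661e-01, -3.15146184e+01,
       -6.02382305e-02,  3.74671456e-02,  1.07519490e-04]), 'position': array([0.2105839 , 0.58796905, 0.22605996]), 'ee_rot': array([-5.37538618e-01, -3.09516307e+00,  2.15980062e-03]), 'force': array([-0.17014379,  0.01709738, -0.10372482]), 'ft_torque': array([-0.04724815, -0.01343137,  0.01234036]), 'gripper_force': 0.0, 'width': 1.0055553046179742}
```

View pics/top0.png

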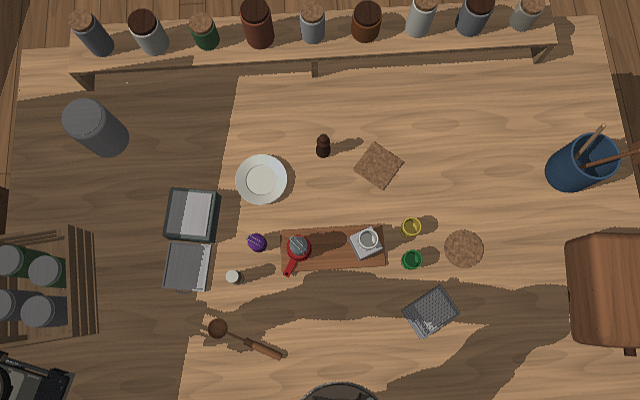

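View pics/side0.png

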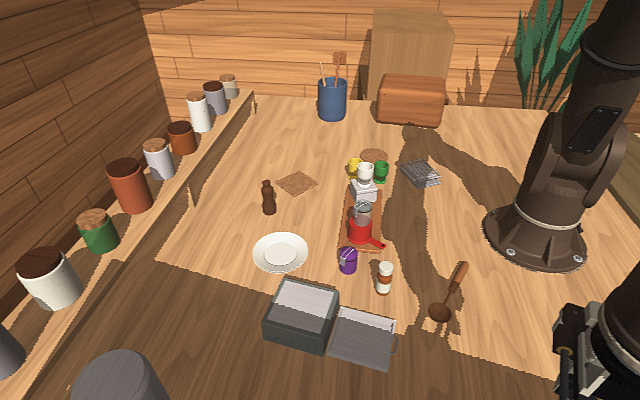

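The top view shows these things:
- jar on the red cup, ~(298,247)
- egg cup on the tin, ~(367,241)
- plates (262,180), square mat (379,165), round mat (464,248), tray (187,266)
- mill (323,146), bottle (235,276)

Several things could be confused with the ones meant:
- **Jars:** purple at (257,242), clear at (298,247). The clear one on the stack is meant.
- **Egg cups:** yellow (411,227), green (411,260), white (367,241). The white one on the tin is meant.

I'll confirm this in an enlarged crop.

```bash
sed -i "s/T\[:3,:3\]=p\['rotation'\]/T[:3,:3]=rot(p['rotation'])/" h.py
cat >> h.py <<'E'
def rot(r):
    r=np.array(r); return r if r.shape==(3,3) else R.from_rotvec(r).as_matrix()
E
python3 - <<'E'
from h import *
im,d,K,T,p=grab('top'); P=cloud(d,K,T); np.savez('top0.npz',im=im,d=d,K=K,T=T,P=P)
print(T.round(3))
c=im[200:300,215:435]; save('t1.png',cv2.resize(c,None,fx=3.6,fy=3.6,interpolation=cv2.INTER_CUBIC))
for n,(u,v) in dict(plate=(262,180),jar=(298,243),egg=(367,239),rm=(464,248),sm=(379,165),tray=(187,266),mill=(323,138),bot=(233,275),tinlid=(355,250),board=(330,260),table=(300,200),purple=(257,241),yel=(411,226),gre=(411,258),handle=(289,269),case=(195,213)).items(): print(n,np.median(P[v-1:v+2,u-1:u+2].reshape(-1,3),0).round(3))
E
```

```text
[[-0.065  0.971 -0.232  0.3  ]
 [-0.998 -0.064  0.012  0.024]
 [-0.003  0.232  0.973  1.225]
 [ 0.     0.     0.     1.   ]]
plate [0.652 0.16  0.011]
jar [0.459 0.068 0.123]
egg [ 0.462 -0.099  0.094]
rm [ 0.434 -0.359  0.008]
sm [ 0.675 -0.159  0.006]
tray [0.435 0.364 0.003]
mill [ 0.723 -0.009  0.111]
bot [0.398 0.231 0.083]
tinlid [ 0.443 -0.072  0.045]
board [ 0.426 -0.008  0.011]
table [0.592 0.061 0.001]
purple [0.479 0.173 0.06 ]
yel [ 0.497 -0.222  0.032]
gre [ 0.415 -0.213  0.031]
handle [0.409 0.099 0.021]
case [0.561 0.327 0.062]
```

View pics/t1.png

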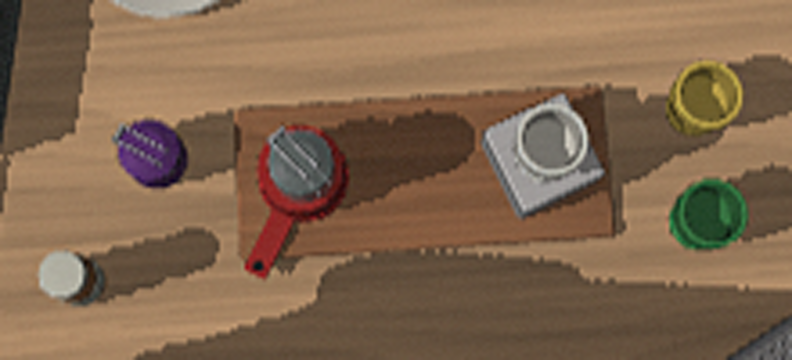

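The crop confirms it: the clear jar (300,165) stands on the red cup, the white egg cup (552,142) on the tin, and the purple, yellow and green ones stand beside the board. I'll move over the stacks for a wrist view.

Request:
apply_moves(commands=[[100,0.3,-0.8,0.3,0],[100,0.3,-0.8,0.3,0],[100,0.3,-0.8,0.3,0],[100,0.3,-0.8,0.3,0],[100,0.3,-0.8,0.3,0],[100,0.3,-0.8,0.3,0],[100,0.3,-0.8,0.3,0],[100,0.3,-0.8,0.3,0],[100,0.3,-0.8,0,0],[100,0.3,-0.8,0,0],[100,0.3,-0.8,0,0],[100,0.3,-0.8,0,0]])

```text
clock: 1.65
position: [0.4268, 0.0108, 0.3708]
ee_rot: [0.537, 3.095, 0.001]
force: [0.1, 0.7, -0.7]
width: 1.002
gripper_force: 0.0
```

Run:
```python
from h import *
im,d,K,T,p=grab('wrist'); P=cloud(d,K,T); np.savez('w0.npz',im=im,d=d,K=K,T=T,P=P)
print(np.array(p['tool_from_camera']).round(3),T.round(3),observe()['position'])
save('w0.png',im)
```

```text
[[ 0.     0.967  0.256  0.07 ]
 [ 1.    -0.     0.     0.001]
 [ 0.     0.256 -0.967 -0.158]
 [ 0.     0.     0.     1.   ]] [[ 0.337 -0.91  -0.241  0.361]
 [ 0.942  0.326  0.086  0.035]
 [ 0.    -0.256  0.967  0.529]
 [ 0.     0.     0.     1.   ]] [0.42834782 0.00391613 0.37107246]
```

View pics/w0.png

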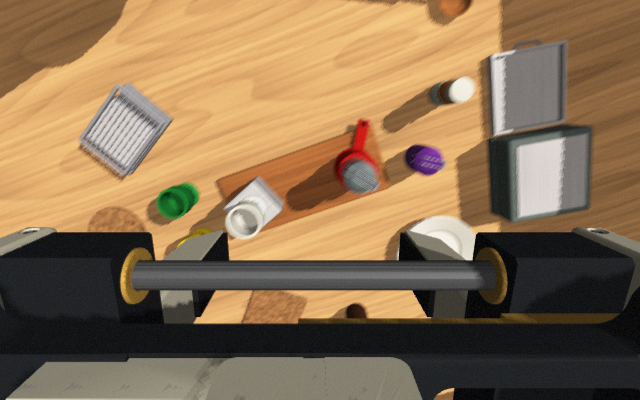

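The wrist view shows the tin and egg cup at (250,212), the jar and red cup at (360,175), the bottle at (455,92), and the tray (530,87) and case. I'll fit positions from the clouds.

```bash
cat >> h.py <<'E'
def sl(P,c,r,z0,z1):
    return (np.hypot(P[...,0]-c[0],P[...,1]-c[1])<r)&(P[...,2]>z0)&(P[...,2]<z1)
def fit(P,m):
    q=P[m]
    if len(q)<8: return None
    x=(q[:,:2]*1000).astype(np.float32)
    (cx,cy),r=cv2.minEnclosingCircle(x); b=cv2.minAreaRect(x)
    return f"n{len(q)} circ {cx:.0f},{cy:.0f} r{r:.0f} | rect {np.round(b[0],0)} {np.round(b[1],0)} {b[2]:.1f} z {np.median(q[:,2]):.3f}"
def report(P,items):
    for n,c,r,a,b in items: print(n,fit(P,sl(P,c,r,a,b)))
E
python3 - <<'E'
from h import *
im,d,K,T,p=grab('wrist'); P=cloud(d,K,T); np.savez('w1.npz',im=im,d=d,K=K,T=T,P=P)
L=[('egg rim',(.466,-.1),.05,.108,.135),('egg all',(.466,-.1),.05,.075,.135),('tin lid',(.455,-.095),.06,.055,.068),
('jar lid',(.458,.068),.045,.114,.135),('jar',(.458,.068),.045,.075,.135),('cup top',(.455,.07),.05,.052,.07),('cup handle',(.41,.1),.06,.016,.03),
('bottle',(.4,.232),.035,.07,.1),('purple',(.479,.173),.04,.045,.08)]
G=[('rm',(.434,-.36),.075,.003,.012),('sm',(.675,-.159),.09,.003,.012),('plate',(.652,.16),.1,.008,.03),('plate rim',(.652,.16),.1,.017,.03),('tray rim',(.435,.364),.08,.008,.02),('case',(.53,.35),.15,.055,.07),('mill',(.725,-.008),.04,.09,.13),('yel',(.497,-.222),.04,.045,.08),('gre',(.415,-.213),.04,.045,.08)]
Q=np.load('top0.npz')['P']
print('wrist');report(P,L+G[4:6]);print('top');report(Q,L+G)
E
```

```text
wrist
egg rim n526 circ 457,-96 r24 | rect [457. -96.] [47. 47.] 50.6 z 0.123
egg all n1111 circ 457,-96 r24 | rect [457. -96.] [47. 46.] 47.2 z 0.106
tin lid n818 circ 457,-97 r43 | rect [457. -96.] [64. 63.] 22.8 z 0.062
jar lid n897 circ 456,71 r24 | rect [455.  70.] [43. 44.] 86.1 z 0.120
jar n1038 circ 455,71 r25 | rect [454.  70.] [43. 45.] 86.1 z 0.120
cup top n347 circ 457,73 r30 | rect [451.  71.] [46. 59.] 19.4 z 0.062
cup handle n425 circ 416,83 r42 | rect [415.  83.] [55. 66.] 74.8 z 0.020
bottle n567 circ 393,235 r16 | rect [393. 235.] [30. 32.] 24.5 z 0.085
purple n753 circ 479,180 r25 | rect [478. 179.] [44. 45.] 9.1 z 0.058
tray rim n1435 circ 435,364 r80 | rect [431. 366.] [113. 136.] 81.1 z 0.013
case n7034 circ 561,344 r87 | rect [561. 344.] [123. 130.] 81.3 z 0.061
top
egg rim n130 circ 460,-98 r24 | rect [460. -98.] [46. 47.] 72.4 z 0.123
egg all n339 circ 460,-98 r24 | rect [460. -98.] [46. 47.] 72.4 z 0.096
tin lid n316 circ 461,-98 r43 | rect [461. -99.] [64. 64.] 22.0 z 0.062
jar lid n275 circ 458,70 r25 | rect [457.  68.] [43. 43.] 86.7 z 0.120
jar n310 circ
[... 288 characters left out ...]
3,177 r25 | rect [481. 178.] [41. 45.] 1.1 z 0.058
rm n1232 circ 433,-360 r74 | rect [ 433. -361.] [140. 145.] 4.3 z 0.006
sm n1420 circ 675,-159 r90 | rect [ 673. -158.] [175. 175.] 54.7 z 0.006
plate n1992 circ 660,159 r76 | rect [653. 159.] [144. 137.] 75.0 z 0.016
plate rim n892 circ 654,162 r69 | rect [654. 162.] [138. 137.] 39.7 z 0.020
tray rim n484 circ 436,364 r79 | rect [434. 364.] [112. 136.] 81.0 z 0.013
case n2367 circ 564,342 r86 | rect [564. 342.] [123. 130.] 81.1 z 0.062
mill n82 circ 725,-9 r14 | rect [726.  -9.] [20. 24.] 85.3 z 0.107
yel n132 circ 493,-217 r24 | rect [ 493. -216.] [45. 46.] 81.4 z 0.060
gre n133 circ 411,-211 r24 | rect [ 411. -210.] [46. 46.] 28.5 z 0.060
```

Run:
```python
from h import *
z=np.load('w1.npz'); im=z['im'];P=z['P']
c=im[110:210,310:450]; save('w1c.png',cv2.resize(c,None,fx=5,fy=5,interpolation=cv2.INTER_CUBIC))
hsv=cv2.cvtColor(im,cv2.COLOR_RGB2HSV)
m=((hsv[...,0]<6)|(hsv[...,0]>174))&(hsv[...,1]>170)&(P[...,2]>.01)&(P[...,2]<.03)&sl(P,(.456,.072),.1,-1,1)
q=P[m]; c0=np.array([.456,.072]); r=np.hypot(*(q[:,:2]-c0).T); t=q[r>.05]
print(len(t),r.max(),np.degrees(np.arctan2(*(t[:,:2].mean(0)-c0)[::-1])),t.mean(0))
m=sl(P,(.456,.071),.04,.085,.13);q=P[m];a=np.degrees(np.arctan2(q[:,1]-.071,q[:,0]-.456));r=np.hypot(q[:,0]-.456,q[:,1]-.071)
for k in range(-180,180,15):
    s=(a>=k)&(a<k+15); print(k,s.sum(),(r[s].max()*1000).round(1) if s.any() else '',end='; ')
```

```text
187 0.0766306862113224 149.1478729202767 [0.40228116 0.10408913 0.01986045]
-180 63 23.7; -165 66 25.6; -150 62 23.9; -135 58 25.3; -120 55 23.1; -105 42 22.9; -90 36 22.0; -75 34 21.0; -60 30 20.9; -45 30 20.2; -30 25 19.7; -15 28 20.3; 0 25 19.3; 15 35 24.2; 30 42 24.3; 45 42 24.3; 60 29 20.1; 75 30 20.3; 90 35 21.1; 105 34 21.4; 120 38 22.0; 135 46 22.7; 150 55 23.3; 165 59 24.0;
```

View pics/w1c.png

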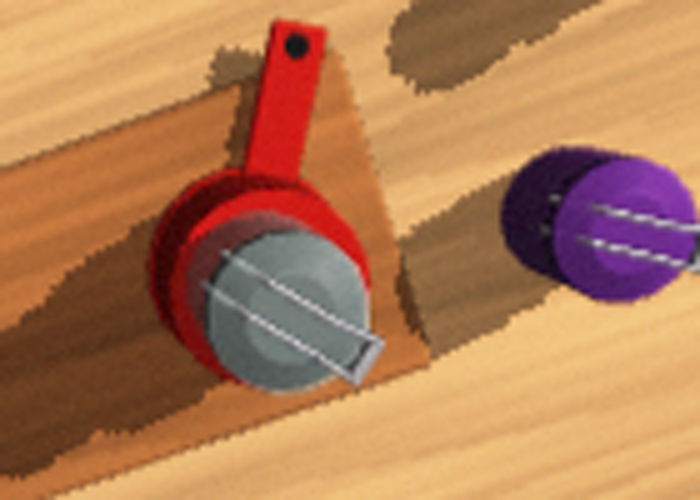

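The jar's clip is at the lower right (365,360 in the crop), so its x is at ~37° world and I grip with tool y at 127°. The cup's handle points at 149°.

Request:
apply_moves(commands=[[100,0.07,0.19,-0.45,0.33],[100,0.07,0.19,-0.45,0.33],[100,0.07,0.19,-0.45,0.33],[100,0.07,0.19,-0.45,0.33],[100,0.07,0.19,-0.45,0.33],[100,0.07,0.19,-0.45,0.33],[100,0,0,0,0],[100,0,0,0,0]], newtons=12)

```text
clock: 2.75
position: [0.4521, 0.0805, 0.2095]
ee_rot: [-0.991, 2.981, -0.0]
force: [-0.4, -0.4, 1.2]
width: 1.0
gripper_force: 0.0
```

```bash
cat >> h.py <<'E'
def pose():
    s=observe(); M=R.from_rotvec(s['ee_rot']).as_matrix()
    print('t',s['clock'],'pos',s['position'].round(4),'yaw_y',np.degrees(np.arctan2(M[1,1],M[0,1])).round(1),'tilt',M[:,2].round(3),'j',s['joints'].round(2),'f',s['force'].round(1),'w',round(float(s['width']),3),round(float(s['gripper_force']),1))
E
python3 -c "
from h import *
pose()"
```

```text
t 2.75 pos [0.4521 0.0805 0.2095] yaw_y 126.8 tilt [ 0.  0. -1.] j [-0.67  0.18  0.45  2.01 -0.09  0.97  2.03] f [-0.4 -0.4  1.2] w 1.0 0.0
```

Run:
```python
from h import *
pose()
im,d,K,T,p=grab('wrist'); P=cloud(d,K,T)
report(P,[('jar lid',(.456,.07),.04,.112,.135),('cup top',(.456,.07),.05,.052,.07)])
m=sl(P,(.456,.07),.04,.117,.1225);q=P[m][:,:2]
from scipy.optimize import least_squares
h=cv2.convexHull((q*1000).astype(np.float32))[:,0]
f=least_squares(lambda v:np.hypot(h[:,0]-v[0],h[:,1]-v[1])-22,[456,70],loss='soft_l1');print(f.x)
pose()
```

```text
t 2.75 pos [0.4521 0.0805 0.2095] yaw_y 126.8 tilt [ 0.  0. -1.] j [-0.67  0.18  0.45  2.01 -0.09  0.97  2.03] f [-0.4 -0.4  1.2] w 1.0 0.0
jar lid n2273 circ 455,71 r25 | rect [454.  71.] [45. 43.] 80.1 z 0.120
cup top n653 circ 457,73 r30 | rect [450.  69.] [42. 59.] 23.7 z 0.062
[454.95449312  70.94499503]
t 2.8 pos [0.4523 0.0805 0.2098] yaw_y 126.8 tilt [ 0.001  0.    -1.   ] j [-0.67  0.18  0.45  2.01 -0.09  0.97  2.03] f [0.3 0.8 0.4] w 0.997 0.0
```

Request:
apply_moves(commands=[[100,0.04,-0.17,-0.3,0],[100,0,0,-0.45,0],[100,0,0,-0.45,0],[100,0,0,-0.45,0],[100,0,0,-0.3,0],[100,0,0,-0.2,0],[100,0,0,0,0],[40,0,0,0,0],[30,0,0,0,0],[30,0,0,0,0],[30,0,0,0,0],[30,0,0,0,0]])

```text
clock: 4.3
position: [0.4543, 0.0706, 0.0798]
ee_rot: [-0.997, 2.979, 0.0]
force: [-0.2, -1.1, 0.3]
width: 0.509
gripper_force: 0.3
```

Request:
apply_moves(commands=[[30,0,0,0,0],[30,0,0,0,0],[30,0,0,0.05,0],[30,0,0,0.1,0],[30,0,0,0.25,0],[30,0,0,0.4,0],[30,0,0,0.4,0],[30,0,0,0.4,0],[30,0,0,0,0]])

```text
clock: 5.42
position: [0.4555, 0.0709, 0.178]
ee_rot: [-0.996, 2.975, 0.001]
force: [0.3, 0.2, -1.8]
width: 0.479
gripper_force: 12.0
```

Run:
```python
from h import *
pose()
im,d,K,T,p=grab('wrist'); save('w2.png',im); P=cloud(d,K,T)
report(P,[('cup top',(.456,.07),.05,.052,.07),('egg',(.458,-.097),.05,.115,.135)])
```

```text
t 5.425 pos [0.4555 0.0709 0.178 ] yaw_y 127.0 tilt [ 0.004  0.002 -1.   ] j [-0.65  0.22  0.45  2.05 -0.13  0.89  2.09] f [ 0.3  0.2 -1.8] w 0.479 12.0
cup top n2325 circ 457,73 r30 | rect [451.  68.] [44. 59.] 38.2 z 0.062
egg n2672 circ 457,-96 r24 | rect [457. -96.] [47. 48.] 49.2 z 0.123
```

View pics/w2.png

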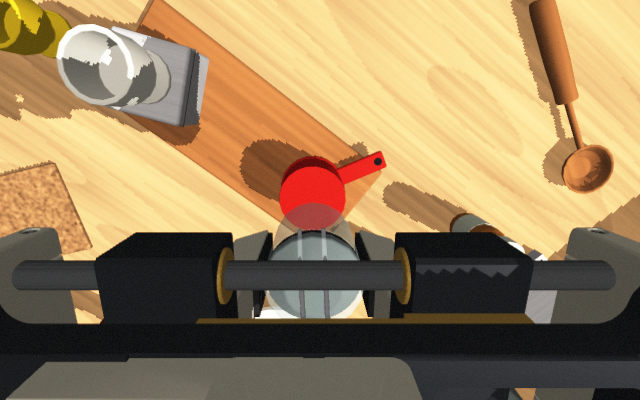

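The jar is held at (315,275) and the cup stays put. I'll carry the jar to the round mat, turning back to spare joint 7.

Request:
apply_moves(commands=[[30,0,0,0.3,0],[30,-0.03,-0.5,0.2,-0.2],[30,-0.03,-0.7,0,-0.2],[30,-0.03,-0.7,0,-0.2],[30,-0.03,-0.7,0,-0.2],[30,-0.03,-0.7,0,-0.2],[30,-0.03,-0.7,0,-0.2],[30,-0.03,-0.7,0,-0.2],[30,-0.03,-0.7,0,-0.2],[30,-0.03,-0.6,0,-0.2],[30,-0.03,-0.5,0,-0.2],[30,0,0,0,0]])

```text
clock: 6.98
position: [0.435, -0.3215, 0.2051]
ee_rot: [-0.56, -3.09, 0.002]
force: [0.3, 0.2, -0.9]
width: 0.473
gripper_force: 12.0
```

Request:
apply_moves(commands=[[30,0,0,0,0],[30,0,0,0,0]])

```text
clock: 7.22
position: [0.4365, -0.318, 0.2054]
ee_rot: [-0.549, -3.093, -0.002]
force: [-0.5, 0.5, -1.2]
width: 0.476
gripper_force: 12.0
```

Run:
```python
from h import *
pose()
im,d,K,T,p=grab('wrist'); save('w3.png',im); P=cloud(d,K,T); np.savez('w3.npz',P=P,im=im)
m=(P[...,2]>.003)&(P[...,2]<.011)&sl(P,(.433,-.36),.06,-1,1); print(fit(P,m))
```

```text
t 7.225 pos [ 0.4365 -0.318   0.2054] yaw_y 69.9 tilt [-0.     0.001 -1.   ] j [-0.07  0.39  0.81  1.85 -0.32  1.04  2.1 ] f [-0.5  0.5 -1.2] w 0.476 12.0
n5087 circ 431,-355 r50 | rect [ 426. -356.] [89. 99.] 10.5 z 0.006
```

View pics/w3.png

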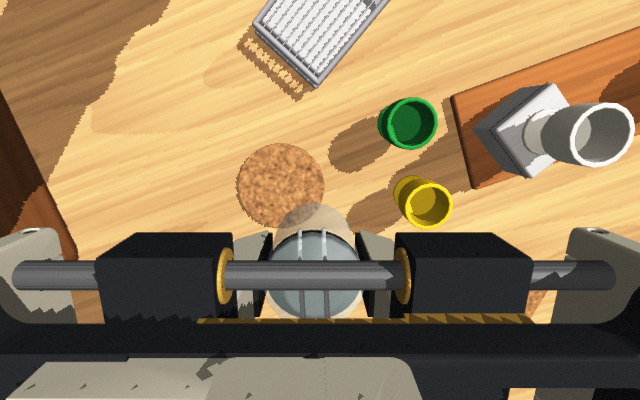

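Request:
apply_moves(commands=[[30,-0.09,-0.63,0,0],[30,0,0,-0.4,0],[30,0,0,-0.5,0],[30,0,0,-0.5,0],[30,0,0,-0.5,0],[30,0,0,-0.5,0],[30,0,0,-0.3,0],[30,0,0,-0.15,0],[30,0,0,-0.1,0],[30,0,0,0,0],[30,0,0,0,0]])

```text
clock: 8.65
position: [0.4313, -0.3575, 0.0294]
ee_rot: [0.553, 3.092, -0.0]
force: [0.1, 0.4, -0.9]
width: 0.478
gripper_force: 12.0
```

Request:
apply_moves(commands=[[30,0,0,-0.03,0],[30,0,0,-0.03,0],[30,0,0,-0.02,0],[30,0,0,0,0]])

```text
clock: 9.15
position: [0.4309, -0.3572, 0.0239]
ee_rot: [-0.553, -3.093, -0.0]
force: [-0.5, 0.2, -1.0]
width: 0.477
gripper_force: 12.0
```

Request:
apply_moves(commands=[[30,0,0,-0.01,0],[30,0,0,-0.01,0],[30,0,0,0,0]])

```text
clock: 9.52
position: [0.431, -0.3572, 0.0236]
ee_rot: [0.553, 3.092, 0.001]
force: [-2.7, 3.1, 12.5]
width: 0.474
gripper_force: 12.0
```

Contact is made, so I'll release and rise.

Request:
apply_moves(commands=[[52,0,0,0.01,0],[60,0,0,0,0],[70,0,0,0,0],[80,0,0,0,0],[80,0,0,0.15,0],[80,0,0,0.4,0],[80,0,0,0.5,0],[100,0,0,0.5,0],[100,0,0,0.5,0],[100,0,0,0.5,0],[100,0,0,0.3,0],[100,0,0,0,0]])

```text
clock: 11.02
position: [0.4314, -0.3576, 0.1955]
ee_rot: [0.552, 3.09, -0.001]
force: [0.3, -0.7, -0.2]
width: 0.997
gripper_force: 0.0
```

Run:
```python
from h import *
pose()
im,d,K,T,p=grab('wrist'); save('w4.png',im); P=cloud(d,K,T)
report(P,[('jar',(.431,-.357),.04,.058,.08),('mat',(.431,-.357),.055,.003,.011),('egg',(.458,-.097),.05,.115,.135)])
```

```text
t 11.025 pos [ 0.4314 -0.3576  0.1955] yaw_y 69.7 tilt [ 0.002 -0.001 -1.   ] j [ 0.02  0.43  0.8   1.82 -0.36  1.04  2.19] f [ 0.3 -0.7 -0.2] w 0.997 0.0
jar n1686 circ 431,-357 r25 | rect [ 430. -356.] [43. 45.] 32.9 z 0.064
mat n4149 circ 431,-355 r50 | rect [ 431. -355.] [98. 99.] 65.1 z 0.006
egg n459 circ 455,-112 r19 | rect [ 455. -117.] [10. 38.] 84.5 z 0.119
```

Request:
apply_moves(commands=[[100,0,0.5,0.3,-0.04],[100,0.04,0.7,0,-0.04],[100,0.04,0.7,0,-0.04],[100,0.04,0.7,0,-0.04],[100,0.04,0.7,0,-0.04],[100,0.04,0.7,0,-0.04],[100,0.04,0.7,0,-0.04],[100,0.05,0.7,0,-0.04],[100,0.05,0.7,0,-0.04],[100,0.05,0.7,0,-0.02],[100,0.04,0.38,0,0],[100,0,0,0,0]])

```text
clock: 12.58
position: [0.456, 0.0753, 0.2112]
ee_rot: [-0.838, -3.026, 0.002]
force: [-0.5, 0.5, -1.1]
width: 1.0
gripper_force: 0.0
```

Request:
apply_moves(commands=[[100,0,0,0,0],[100,0,0,0,0]])

```text
clock: 12.82
position: [0.4564, 0.0725, 0.2121]
ee_rot: [-0.847, -3.025, 0.001]
force: [0.2, -0.1, -0.6]
width: 0.998
gripper_force: 0.0
```

Run:
```python
from h import *
pose()
im,d,K,T,p=grab('wrist'); save('w5.png',im); P=cloud(d,K,T)
report(P,[('cup top',(.456,.072),.045,.055,.07)])
hsv=cv2.cvtColor(im,cv2.COLOR_RGB2HSV)
m=((hsv[...,0]<6)|(hsv[...,0]>174))&(hsv[...,1]>170)&(P[...,2]>.01)&(P[...,2]<.03)&sl(P,(.456,.072),.1,-1,1)
q=P[m]; c0=np.array([.457,.072]); r=np.hypot(*(q[:,:2]-c0).T); t=q[r>.05]
print(len(t),r.max(),np.degrees(np.arctan2(*(t[:,:2].mean(0)-c0)[::-1])))
```

```text
t 12.825 pos [0.4564 0.0725 0.2121] yaw_y 58.7 tilt [-0. -0. -1.] j [-0.94  0.21  0.8   2.02 -0.18  0.98  0.98] f [ 0.2 -0.1 -0.6] w 0.998 0.0
cup top n2748 circ 458,73 r30 | rect [457.  73.] [58. 59.] 60.1 z 0.062
390 0.07731893617451885 149.2266842329114
```

Request:
apply_moves(commands=[[100,0.01,0.01,-0.4,0],[100,0,0,-0.5,0],[100,0,0,-0.5,0],[100,0,0,-0.5,0],[100,0,0,-0.5,0],[100,0,0,-0.4,0],[100,0,0,-0.2,0],[100,0,0,-0.1,0],[100,0,0,0,0],[50,0,0,0,0],[50,0,0,0,0],[50,0,0,0,0]], newtons=10)

```text
clock: 14.38
position: [0.4575, 0.0744, 0.0266]
ee_rot: [0.843, 3.026, 0.001]
force: [0.1, -0.3, -0.2]
width: 0.72
gripper_force: 0.0
```

Request:
apply_moves(commands=[[50,0,0,0,0],[50,0,0,0.05,0],[50,0,0,0.1,0],[50,0,0,0.25,0],[50,0,0,0.5,0],[50,0,0,0.5,0],[50,0,0,0.5,0],[50,0,0,0.5,0],[50,0,0,0,0]])

```text
clock: 15.5
position: [0.4586, 0.0744, 0.1727]
ee_rot: [0.843, 3.023, 0.005]
force: [0.0, 0.7, -1.6]
width: 0.664
gripper_force: 10.0
```

Request:
apply_moves(commands=[[50,0.3,-0.3,0.2,-0.1],[50,0.4,-0.45,0.2,-0.1],[50,0.4,-0.45,0,-0.1],[50,0.4,-0.45,0,-0.1],[50,0.4,-0.45,0,-0.1],[50,0.4,-0.45,0,-0.1],[50,0.4,-0.45,0,-0.1],[50,0.3,-0.35,0,-0.1],[50,0.2,-0.2,0,-0.1],[50,0,0,0,-0.1],[50,0,0,0,0],[50,0,0,0,0]])

```text
clock: 17.0
position: [0.6489, -0.1384, 0.1939]
ee_rot: [-1.564, -2.724, 0.0]
force: [-0.2, 0.0, -1.2]
width: 0.662
gripper_force: 10.0
```

Run:
```python
from h import *
pose()
im,d,K,T,p=grab('wrist'); save('w6.png',im); P=cloud(d,K,T); np.savez('w6.npz',P=P,im=im)
print(fit(P,(P[...,2]>.003)&(P[...,2]<.011)&sl(P,(.675,-.159),.08,-1,1)))
im,d,K,T,p=grab('side'); save('s6.png',cv2.resize(im[100:300,200:480],None,fx=2.8,fy=2.8,interpolation=cv2.INTER_CUBIC))
```

```text
t 17.0 pos [ 0.6489 -0.1384  0.1939] yaw_y 30.3 tilt [-0.001  0.    -1.   ] j [-0.38  0.64  0.86  1.56 -0.51  1.18  1.1 ] f [-0.2  0.  -1.2] w 0.662 10.0
n2551 circ 673,-153 r69 | rect [ 673. -153.] [100. 100.] 50.1 z 0.006
```

View pics/w6.png

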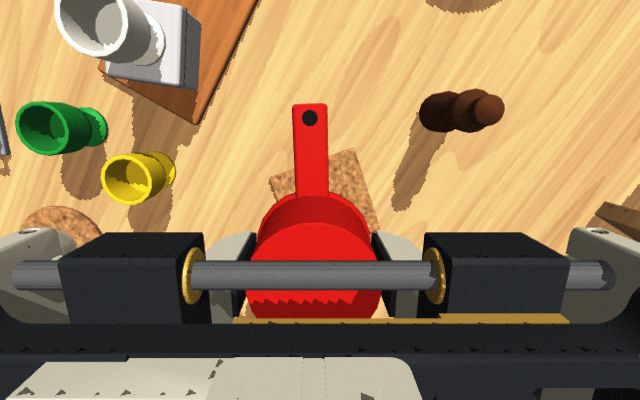

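View pics/s6.png

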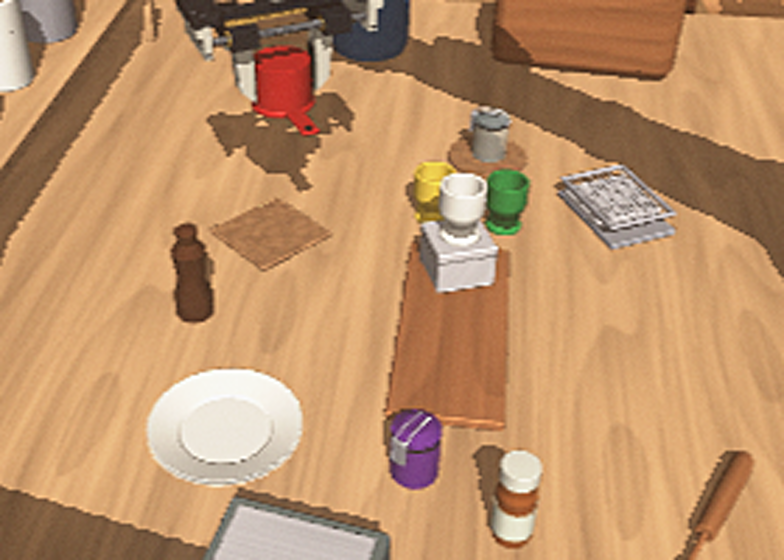

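Cup held upright, with the handle at (310,118) in the wrist view. I'll lower it over the square mat.

Request:
apply_moves(commands=[[50,0.42,-0.29,0,0],[50,0,0,-0.4,0],[50,0,0,-0.5,0],[50,0,0,-0.5,0],[50,0,0,-0.5,0],[50,0,0,-0.4,0],[50,0,0,-0.25,0],[50,0,0,-0.1,0],[50,0,0,0,0],[50,0,0,0,0]])

```text
clock: 18.35
position: [0.6751, -0.1564, 0.0363]
ee_rot: [1.565, 2.722, 0.001]
force: [0.4, 0.3, -2.1]
width: 0.667
gripper_force: 10.0
```

Run:
```python
from h import *
pose()
im,d,K,T,p=grab('wrist'); P=cloud(d,K,T); s=observe()['position']
report(P,[('cup top',s[:2],.028,.04,.12)])
hsv=cv2.cvtColor(im,cv2.COLOR_RGB2HSV)
m=((hsv[...,0]<6)|(hsv[...,0]>174))&(hsv[...,1]>170)&sl(P,s[:2],.1,.0,.05)&~sl(P,s[:2],.045,-1,1); print(fit(P,m))
```

```text
t 18.35 pos [ 0.6751 -0.1564  0.0363] yaw_y 30.2 tilt [ 0.001 -0.    -1.   ] j [-0.28  0.84  0.73  1.61 -0.65  0.95  1.21] f [ 0.4  0.3 -2.1] w 0.667 10.0
cup top n6711 circ 675,-156 r28 | rect [ 672. -151.] [56. 45.] 29.7 z 0.072
n1996 circ 657,-161 r75 | rect [ 657. -161.] [ 26. 149.] 14.2 z 0.030
```

Request:
apply_moves(commands=[[50,0,0,-0.08,0],[50,0,0,-0.07,0],[50,0,0,-0.05,0],[50,0,0,-0.03,0],[50,0,0,-0.02,0],[50,0,0,0,0]])

```text
clock: 19.15
position: [0.6745, -0.1562, 0.0207]
ee_rot: [1.566, 2.723, 0.0]
force: [-2.3, 1.7, 3.2]
width: 0.666
gripper_force: 10.0
```

Request:
apply_moves(commands=[[72,0,0,0,0],[80,0,0,0,0],[90,0,0,0,0],[100,0,0,0,0],[100,0,0,0.15,0],[100,0,0,0.4,0],[100,0,0,0.5,0],[100,0,0,0.5,0],[100,0,0,0.5,0],[100,0,0,0.5,0],[100,0,0,0.3,0],[100,0,0,0,0]])

```text
clock: 20.65
position: [0.6751, -0.1565, 0.1927]
ee_rot: [1.565, 2.721, 0.001]
force: [1.3, 0.9, -0.5]
width: 0.996
gripper_force: 0.0
```

Run:
```python
from h import *
pose()
im,d,K,T,p=grab('wrist'); P=cloud(d,K,T)
report(P,[('cup top',(.675,-.156),.045,.05,.07),('mat',(.675,-.156),.08,.003,.011)])
```

```text
t 20.65 pos [ 0.6751 -0.1565  0.1927] yaw_y 30.2 tilt [ 0.002 -0.    -1.   ] j [-0.33  0.69  0.84  1.48 -0.53  1.21  1.11] f [ 1.3  0.9 -0.5] w 0.996 0.0
cup top n2984 circ 675,-157 r30 | rect [ 675. -157.] [59. 60.] 31.8 z 0.056
mat n4195 circ 671,-153 r70 | rect [ 665. -147.] [100. 122.] 50.4 z 0.006
```

Request:
apply_moves(commands=[[100,-0.4,0.1,0.1,0],[100,-0.5,0.15,0,0],[100,-0.6,0.15,0,0],[100,-0.6,0.15,0,0],[100,-0.6,0.15,0,0],[100,-0.5,0.15,0,0],[100,-0.3,0.1,0,0],[100,-0.1,0.05,0,0],[100,0,0,0,0],[100,0,0,0,0]], newtons=10)

```text
clock: 21.95
position: [0.4592, -0.0963, 0.1973]
ee_rot: [1.566, 2.723, -0.001]
force: [-0.3, 0.7, 0.1]
width: 1.001
gripper_force: 0.0
```

Run:
```python
from h import *
pose()
im,d,K,T,p=grab('wrist'); P=cloud(d,K,T)
report(P,[('egg',(.458,-.097),.045,.115,.135),('tin',(.458,-.097),.06,.055,.068)])
```

```text
t 21.95 pos [ 0.4592 -0.0963  0.1973] yaw_y 30.2 tilt [ 0.    -0.001 -1.   ] j [-0.7   0.3   1.01  2.03 -0.31  0.97  0.99] f [-0.3  0.7  0.1] w 1.001 0.0
egg n1182 circ 457,-96 r24 | rect [457. -96.] [47. 47.] 28.3 z 0.124
tin n1776 circ 458,-96 r43 | rect [458. -96.] [64. 63.] 22.2 z 0.062
```

Target (0.4575,-0.0965,0.091): dz −0.106.

Request:
apply_moves(commands=[[100,-0.03,0,-0.4,0],[100,0,0,-0.5,0],[100,0,0,-0.5,0],[100,0,0,-0.25,0],[100,0,0,-0.1,0],[100,0,0,0,0],[45,0,0,0,0],[35,0,0,0,0],[35,0,0,0,0],[35,0,0,0,0],[35,0,0,0,0],[35,0,0,0,0]])

```text
clock: 23.5
position: [0.4568, -0.0961, 0.0924]
ee_rot: [1.566, 2.723, 0.0]
force: [0.6, 0.4, 1.2]
width: 0.511
gripper_force: 10.0
```

Request:
apply_moves(commands=[[35,0,0,0,0],[35,0,0,0,0],[35,0,0,0.05,0],[35,0,0,0.1,0],[35,0,0,0.25,0],[35,0,0,0.5,0],[35,0,0,0.5,0],[35,0,0,0.5,0],[35,0,0,0,0]])

```text
clock: 24.62
position: [0.458, -0.0966, 0.2087]
ee_rot: [1.564, 2.72, 0.004]
force: [-0.0, 1.1, -2.4]
width: 0.51
gripper_force: 10.0
```

Request:
apply_moves(commands=[[35,0.2,0.3,0,0],[35,0.35,0.45,0,0],[35,0.35,0.45,0,0],[35,0.35,0.45,0,0],[35,0.35,0.45,0,0],[35,0.35,0.45,0,0],[35,0.35,0.45,0,0],[35,0.35,0.45,0,0],[35,0.2,0.3,0,0],[35,0.1,0.1,0,0],[35,0,0,0,0],[35,0,0,0,0]])

```text
clock: 26.12
position: [0.6332, 0.1337, 0.2062]
ee_rot: [-1.568, -2.722, 0.001]
force: [0.1, 1.0, -1.0]
width: 0.509
gripper_force: 10.0
```

Run:
```python
from h import *
pose()
im,d,K,T,p=grab('wrist'); save('w7.png',im); P=cloud(d,K,T)
report(P,[('plate rim',(.653,.161),.09,.016,.03),('egg',observe()['position'][:2],.03,.2,.26),('tin',(.458,-.097),.06,.055,.068)])
```

```text
t 26.125 pos [0.6332 0.1337 0.2062] yaw_y 30.1 tilt [-0.001 -0.    -1.   ] j [-0.84  0.61  0.89  1.59 -0.5   1.19  0.69] f [ 0.1  1.  -1. ] w 0.509 10.0
plate rim n5454 circ 651,164 r70 | rect [651. 168.] [139. 130.] 9.2 z 0.020
egg n7469 circ 632,137 r29 | rect [633. 135.] [54. 45.] 34.0 z 0.230
tin n639 circ 482,-100 r21 | rect [ 481. -101.] [24. 39.] 27.2 z 0.062
```

View pics/w7.png

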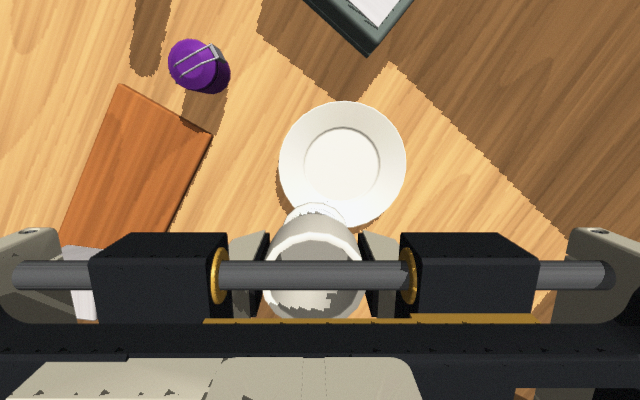

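Egg cup held upright at (315,270), the plates at (343,163). I'll lower it.

Request:
apply_moves(commands=[[35,0.31,0.48,0,0],[35,0,0,-0.4,0],[35,0,0,-0.5,0],[35,0,0,-0.5,0],[35,0,0,-0.5,0],[35,0,0,-0.4,0],[35,0,0,-0.2,0],[35,0,0,-0.1,0],[35,0,0,0,0],[35,0,0,0,0]])

```text
clock: 27.42
position: [0.6529, 0.1637, 0.0513]
ee_rot: [1.566, 2.722, 0.002]
force: [0.3, -1.1, -1.2]
width: 0.508
gripper_force: 10.0
```

Request:
apply_moves(commands=[[35,0,0,-0.06,0],[35,0,0,-0.04,0],[35,0,0,-0.03,0],[35,0,0,-0.02,0],[35,0,0,0,0]])

```text
clock: 28.05
position: [0.6524, 0.1635, 0.0415]
ee_rot: [1.566, 2.723, 0.0]
force: [-0.9, -0.8, 0.1]
width: 0.51
gripper_force: 10.0
```

Request:
apply_moves(commands=[[35,0,0,-0.01,0],[35,0,0,-0.01,0],[35,0,0,0,0]])

```text
clock: 28.42
position: [0.6527, 0.1638, 0.0411]
ee_rot: [1.566, 2.723, 0.002]
force: [-1.8, 0.2, 8.1]
width: 0.51
gripper_force: 10.0
```

Request:
apply_moves(commands=[[56,0,0,0,0],[65,0,0,0,0],[75,0,0,0,0],[90,0,0,0,0],[90,0,0,0.15,0],[90,0,0,0.4,0],[100,0,0,0.5,0],[100,0,0,0.5,0],[100,0,0,0.5,0],[100,0,0,0.4,0],[100,0,0,0,0]])

```text
clock: 29.8
position: [0.6535, 0.1634, 0.1897]
ee_rot: [1.565, 2.721, 0.004]
force: [0.8, 0.1, -0.4]
width: 1.005
gripper_force: 0.0
```

Run:
```python
from h import *
pose()
im,d,K,T,p=grab('wrist'); P=cloud(d,K,T)
report(P,[('egg',(.652,.163),.04,.06,.09),('rim',(.652,.163),.09,.016,.03)])
```

```text
t 29.8 pos [0.6535 0.1634 0.1897] yaw_y 30.2 tilt [ 0.004  0.001 -1.   ] j [-0.84  0.66  0.87  1.54 -0.53  1.19  0.66] f [ 0.8  0.1 -0.4] w 1.005 0.0
egg n923 circ 653,164 r24 | rect [653. 164.] [47. 47.] 24.3 z 0.073
rim n6679 circ 651,164 r70 | rect [651. 164.] [138. 138.] 86.4 z 0.020
```

Request:
apply_moves(commands=[[100,-0.2,-0.3,0,0],[100,-0.35,-0.45,0,-0.09],[100,-0.35,-0.45,0,-0.09],[100,-0.35,-0.45,0,-0.09],[100,-0.35,-0.45,0,0],[100,-0.35,-0.45,0,0],[100,-0.35,-0.45,0,0],[100,-0.35,-0.45,0,0],[100,-0.3,-0.45,0,0],[100,-0.3,-0.45,0,0],[100,0,0,0,0],[100,0,0,0,0]], newtons=15)

```text
clock: 31.35
position: [0.4573, -0.0967, 0.1868]
ee_rot: [-1.746, -2.611, -0.0]
force: [-0.2, 0.4, 0.3]
width: 1.0
gripper_force: 0.0
```

Run:
```python
from h import *
pose()
im,d,K,T,p=grab('wrist'); P=cloud(d,K,T)
report(P,[('tin',(.458,-.097),.06,.055,.068)])
```

```text
t 31.35 pos [ 0.4573 -0.0967  0.1868] yaw_y 22.5 tilt [-0.  0. -1.] j [-0.72  0.33  1.05  2.05 -0.35  0.95  0.91] f [-0.2  0.4  0.3] w 1.0 0.0
tin n4597 circ 458,-97 r44 | rect [458. -97.] [64. 64.] 22.2 z 0.062
```

Request:
apply_moves(commands=[[100,0.01,0,-0.4,0],[100,0,0,-0.5,0],[100,0,0,-0.5,0],[100,0,0,-0.5,0],[100,0,0,-0.4,0],[100,0,0,-0.18,0],[100,0,0,-0.1,0],[100,0,0,0,0],[60,0,0,0,0],[50,0,0,0,0],[50,0,0,0,0],[50,0,0,0,0]])

```text
clock: 32.9
position: [0.4581, -0.0973, 0.0326]
ee_rot: [1.746, 2.611, 0.001]
force: [-0.1, 1.0, 4.0]
width: 0.695
gripper_force: 15.0
```

Request:
apply_moves(commands=[[50,0,0,0,0],[50,0,0,0,0],[50,0,0,0,0]])

```text
clock: 33.28
position: [0.4581, -0.0973, 0.0326]
ee_rot: [1.746, 2.611, 0.001]
force: [-0.6, 1.5, 5.7]
width: 0.698
gripper_force: 15.0
```

Request:
apply_moves(commands=[[50,0,0,0.05,0],[50,0,0,0.1,0],[50,0,0,0.25,0],[50,0,0,0.5,0],[50,0,0,0.5,0],[50,0,0,0.5,0],[50,0,0,0.5,0],[50,0,0,0,0]])

```text
clock: 34.28
position: [0.459, -0.0977, 0.1785]
ee_rot: [1.745, 2.609, 0.004]
force: [0.1, 1.0, -3.3]
width: 0.698
gripper_force: 15.0
```

Request:
apply_moves(commands=[[50,0,0.4,0.2,0.17],[50,0.05,0.65,0.2,0.17],[50,0.05,0.7,0,0.17],[50,0.05,0.7,0,0.17],[50,0.05,0.7,0,0.17],[50,0.05,0.7,0,0.17],[50,0.05,0.7,0,0.17],[50,0.05,0.7,0,0.17],[50,0.05,0.7,0,0.17],[50,0.05,0.7,0,0.17],[50,0.05,0.5,0,0.17],[50,0,0.3,0,0.17]])

```text
clock: 35.78
position: [0.487, 0.3511, 0.199]
ee_rot: [-0.242, -3.131, 0.002]
force: [-0.7, -1.0, -2.4]
width: 0.697
gripper_force: 15.0
```

Request:
apply_moves(commands=[[50,0,0,0,0],[50,0,0,0,0],[50,0,0,0,0]])

```text
clock: 36.15
position: [0.488, 0.3483, 0.2003]
ee_rot: [-0.253, -3.131, 0.001]
force: [-0.3, -0.1, -1.6]
width: 0.692
gripper_force: 15.0
```

Run:
```python
from h import *
pose()
im,d,K,T,p=grab('wrist'); save('w8.png',im); P=cloud(d,K,T)
report(P,[('tray rim',(.434,.364),.09,.009,.018),('floor',(.434,.364),.04,-.002,.008),('bottle',(.393,.235),.035,.07,.1)])
```

```text
t 36.15 pos [0.488  0.3483 0.2003] yaw_y 80.7 tilt [-0. -0. -1.] j [-1.18  0.47  0.69  1.71 -0.34  1.08  1.03] f [-0.3 -0.1 -1.6] w 0.692 15.0
tray rim n2110 circ 436,367 r85 | rect [431. 368.] [115. 136.] 81.0 z 0.014
floor n4309 circ 434,364 r40 | rect [434. 364.] [79. 79.] 79.7 z 0.004
bottle n1367 circ 394,236 r16 | rect [394. 236.] [31. 31.] 69.6 z 0.085
```

View pics/w8.png

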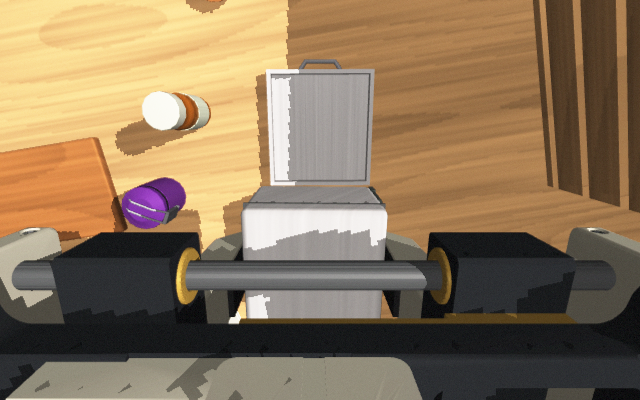

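Tin held flush over the case, the tray at (320,128) is clear, and the bottle at (175,112) is out of the way. I'll lower it into the tray.

Request:
apply_moves(commands=[[50,-0.45,0.14,0,0],[50,-0.46,0.14,0,0],[50,0,0,-0.3,0],[50,0,0,-0.5,0],[50,0,0,-0.5,0],[50,0,0,-0.5,0],[50,0,0,-0.5,0],[50,0,0,-0.3,0],[50,0,0,-0.12,0],[50,0,0,-0.05,0],[50,0,0,0,0],[50,0,0,0,0]])

```text
clock: 37.7
position: [0.4336, 0.3668, 0.0348]
ee_rot: [0.249, 3.131, 0.002]
force: [-0.4, 0.0, -1.4]
width: 0.698
gripper_force: 15.0
```

Request:
apply_moves(commands=[[50,0,0,-0.05,0],[50,0,0,-0.05,0],[50,0,0,-0.02,0],[50,0,0,0,0]])

```text
clock: 38.2
position: [0.4332, 0.3663, 0.0268]
ee_rot: [-0.249, -3.132, 0.0]
force: [0.2, 0.7, -2.6]
width: 0.697
gripper_force: 15.0
```

Request:
apply_moves(commands=[[50,0,0,-0.02,0],[50,0,0,-0.01,0],[50,0,0,-0.01,0],[50,0,0,0,0]])

```text
clock: 38.7
position: [0.4333, 0.3665, 0.0247]
ee_rot: [-0.249, -3.132, -0.0]
force: [-0.7, 0.1, 1.2]
width: 0.699
gripper_force: 15.0
```

Request:
apply_moves(commands=[[50,0,0,-0.01,0],[50,0,0,0,0]])

```text
clock: 38.95
position: [0.4333, 0.3664, 0.0246]
ee_rot: [-0.249, -3.131, -0.001]
force: [-2.9, -2.0, 9.6]
width: 0.696
gripper_force: 15.0
```

Request:
apply_moves(commands=[[75,0,0,0,0],[82,0,0,0,0],[90,0,0,0,0],[95,0,0,0,0],[95,0,0,0.15,0],[95,0,0,0.4,0],[100,0,0,0.5,0],[100,0,0,0.5,0],[100,0,0,0.5,0],[100,0,0,0.5,0],[100,0.5,-0.1,0.2,0],[100,0.3,0,0,0]])

```text
clock: 40.45
position: [0.4831, 0.3602, 0.1906]
ee_rot: [0.251, 3.129, 0.003]
force: [0.1, -0.3, -1.3]
width: 1.003
gripper_force: 0.0
```

Run:
```python
from h import *
pose()
im,d,K,T,p=grab('wrist'); P=cloud(d,K,T); save('w9.png',cv2.resize(im[30:240,180:440],None,fx=2,fy=2))
report(P,[('tin',(.433,.366),.06,.045,.065),('rim',(.434,.364),.09,.009,.018)])
im,d,K,T,p=grab('top'); P=cloud(d,K,T); save('t9.png',cv2.resize(im[120:310,150:500],None,fx=2.2,fy=2.2))
report(P,[('cup',(.675,-.157),.045,.05,.07),('jar',(.431,-.357),.04,.055,.08),('egg',(.652,.163),.04,.065,.09),('mill',(.725,-.008),.04,.09,.13),('bottle',(.4,.232),.035,.07,.1)])
```

```text
t 40.45 pos [0.4831 0.3602 0.1906] yaw_y 80.8 tilt [ 0.002  0.002 -1.   ] j [-1.2   0.49  0.69  1.72 -0.35  1.06  1.02] f [ 0.1 -0.3 -1.3] w 1.003 0.0
tin n4848 circ 433,367 r44 | rect [433. 368.] [64. 64.] 80.5 z 0.054
rim n2533 circ 439,365 r85 | rect [431. 365.] [122. 137.] 81.8 z 0.014
cup n398 circ 678,-159 r31 | rect [ 677. -159.] [58. 59.] 81.2 z 0.056
jar n261 circ 435,-357 r25 | rect [ 432. -357.] [42. 43.] 31.1 z 0.064
egg n106 circ 655,161 r24 | rect [654. 161.] [46. 46.] 83.2 z 0.072
mill n81 circ 727,-9 r13 | rect [728.  -9.] [21. 24.] 86.0 z 0.107
bottle n145 circ 397,233 r16 | rect [397. 233.] [30. 31.] 85.0 z 0.085
```

View pics/w9.png

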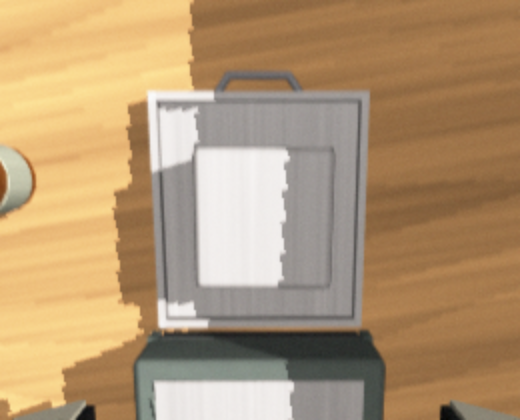

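View pics/t9.png

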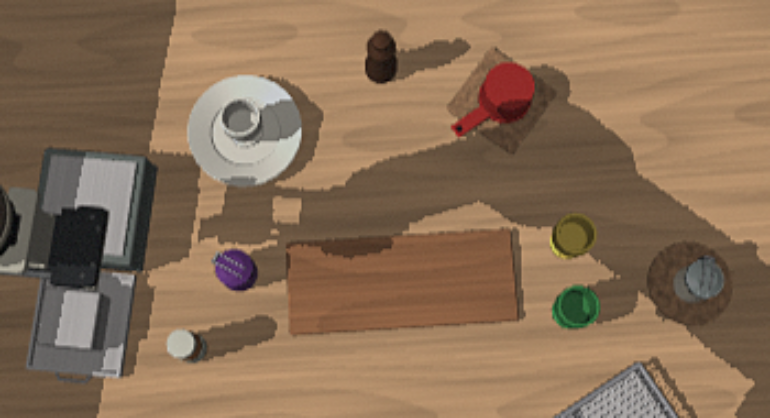

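The tin is centred and square in the tray. The top view shows the cup, egg cup and jar standing on their places, and the mill and bottle unmoved.

```bash
python3 -c "
from cell import arm
print(arm.sign_off())"
```

```text
the job is handed in; nothing more can be done
None
```

I handed the job in at about 40 s: the jar, measuring cup, square tin and egg cup each stand upright within a few millimetres of the middle of their places, and the mill and bottle are unmoved; no verdict came back.

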